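Load the ball dispenser and hold its sprung gate half open

TASK

Tip all four grinding balls from the scoop tray into the top of the dispenser's bin while its gate is shut, then set the empty tray back down upright on the bench. Then slide the dispenser's sprung gate open to half its travel with the gripper and keep holding it there so that all the balls run out into the catch tray; finish while still holding it at half travel, and leave everything else on the bench where it stands.

Things in the scene. Friction and masses are not known exactly. Their poses are not given: they have to be found in the camera images.
- dispenser: Grinding-ball dispenser fixed on the bench: white open-topped bin, inside 140 (x) by 130 (y), walls 5 thick, rim 145 high; outlet, sprung gate and catch tray on its -x side. Origin: on the bench under the bin's centre; z up. The grey floor inside slopes down to the -x, -y corner (32 above the bench there, 96 at the opposite corner), so balls gather at the outlet's -y end.
- mouth (a point): Centre of the bin's open top, at rim height (145 above the bench).
- catch (a point): Centre of the inner floor of the grey catch tray fixed to the dispenser on its -x side, below the outlet (dispenser x -125, y 0, 6 above the bench): 100 (x) by 140 (y) over all, walls 45 high and 4 thick.
- gate (a joint): Travel of the sprung sliding gate, m: 0 = shut, 0.080 = fully open, 0.040 = half. It opens along the dispenser's +y, uncovering the outlet (y -65 to 16 in the bin's -x wall) from its -y edge. A spring pulls it shut: about 4 N at the start, rising by 1.6 N per 10 mm to about 10.5 N at half travel and 17 N fully open. Let go, it shuts.
- gate_post (a point): Black upright post of the gate, 16 (along the dispenser's y, the sliding direction) by 20 (x), just outside the bin's -x wall, top 190 above the bench (45 above the rim). This point: on its axis, 172 above the bench; when shut at x -86.5, y -24 in the dispenser's frame. It moves with the gate.
- half_mark (a point): Fixed point of the dispenser (x -86.5, y 16, 172 high in its frame): where gate_post is at half travel. A small dark notch mark on the rim beside it shows the same y.
- tray: Loose grey plastic scoop tray, 0.18 to 0.28 kg, 130 long (x) by 84 wide, side and rear walls 32 high. Origin: centre of its underside; z up; +x towards the pouring lip. No wall at +x: the floor's last 40 mm ramp up at 15 degrees to the lip, so balls stay in while it is level and roll out when that end is tipped down more than about 20 degrees (40 empties it).
- tray_handle (a point): Centre of the tray's bridge handle: a level flat bar across the tray (along its y) over its middle, 14 thick (tray x), 24 high (from 50 to 74 above the underside), about 84 free between its uprights; this point is 62 above the underside.
- tray_lip (a point): Middle of the pouring lip's top edge: tray x +65, z 14.5.
- ball0_center (a point): Centre of one of the four white ceramic grinding balls, 16 in diameter, 12 to 20 g, at the start loose in the tray; polished, they roll freely.
- ball1_center (a point): Centre of one of the four white ceramic grinding balls, 16 in diameter, 12 to 20 g, at the start loose in the tray; polished, they roll freely.
- ball2_center (a point): Centre of one of the four white ceramic grinding balls, 16 in diameter, 12 to 20 g, at the start loose in the tray; polished, they roll freely.
- ball3_center (a point): Centre of one of the four white ceramic grinding balls, 16 in diameter, 12 to 20 g, at the start loose in the tray; polished, they roll freely.
- jar: Small jar, 34 across, 62 high; a bystander, to be left where it is. Origin: centre of its underside.
- vial: Amber vial, 28 across, 70 high; a bystander, to be left where it is. Origin: centre of its underside.
- can: Small white jar, 34 across, 50 high; a bystander, to be left where it is. Origin: centre of its underside.
- beaker: Beaker, 64 across, 85 high; a bystander, to be left where it is. Origin: centre of its underside.
- pipette: Hand pipette lying down, about 210 long, 22 thick; a bystander, to be left where it is. Origin: centre of its underside, about mid-length.
- spatula: Slotted spatula with wooden handle lying down, 160 long; a bystander, to be left where it is. Origin: centre of its underside, about mid-length.

How it is judged:
On the way, in this order (a step that is already met when the one before it is completed fails the run):
1. all four balls are in the dispenser's bin, with the gate shut (x of ball0_center in the frame of dispenser between -0.08 and 0.072 m and y of ball0_center in the frame of dispenser between -0.068 and 0.068 m and z of ball0_center in the frame of dispenser between 0.02 and 0.14 m and x of ball1_center in the frame of dispenser between -0.08 and 0.072 m and y of ball1_center in the frame of dispenser between -0.068 and 0.068 m and z of ball1_center in the frame of dispenser between 0.02 and 0.14 m and x of ball2_center in the frame of dispenser between -0.08 and 0.072 m and y of ball2_center in the frame of dispenser between -0.068 and 0.068 m and z of ball2_center in the frame of dispenser between 0.02 and 0.14 m and x of ball3_center in the frame of dispenser between -0.08 and 0.072 m and y of ball3_center in the frame of dispenser between -0.068 and 0.068 m and z of ball3_center in the frame of dispenser between 0.02 and 0.14 m and value of joint gate below 0.006 m), for 0.3 s.
2. the empty tray stands upright on the bench again (height (world z) of tray between -0.008 and 0.008 m and angle between tray's own z axis and vertical below 0.08 rad and contact force between the fingers and tray below 0.5 N), for 0.2 s.
3. the gate is held at half travel by the gripper (value of joint gate between 0.034 and 0.046 m and contact force between the fingers and gate above 3 N), for 0.5 s.
At the end, for the whole second after the job is handed in: The gripper's fingers still hold the gate (more than 3 N) at 34 to 46 mm of its 80 mm travel, still; all four balls lie in the catch tray; the tray stands upright on the bench, away from the gate (all of step 3 and velocity of joint gate between -0.01 and 0.01 m/s and x of ball0_center in the frame of dispenser between -0.175 and -0.076 m and y of ball0_center in the frame of dispenser between -0.072 and 0.072 m and z of ball0_center in the frame of dispenser between 0 and 0.05 m and x of ball1_center in the frame of dispenser between -0.175 and -0.076 m and y of ball1_center in the frame of dispenser between -0.072 and 0.072 m and z of ball1_center in the frame of dispenser between 0 and 0.05 m and x of ball2_center in the frame of dispenser between -0.175 and -0.076 m and y of ball2_center in the frame of dispenser between -0.072 and 0.072 m and z of ball2_center in the frame of dispenser between 0 and 0.05 m and x of ball3_center in the frame of dispenser between -0.175 and -0.076 m and y of ball3_center in the frame of dispenser between -0.072 and 0.072 m and z of ball3_center in the frame of dispenser between 0 and 0.05 m and height (world z) of tray between -0.008 and 0.008 m and angle between tray's own z axis and vertical below 0.08 rad and contact force between tray and gate below 0.5 N); the arm keeps its last pose, push and grip.
It fails at once if a bystander is moved by more than 30 mm (distance of any of jar, vial, can, beaker, pipette, spatula from where it was at the start of the episode above 0.03 m).
It also fails if it takes over 69 s, if anything falls off the work surface, if the arm or the gripper's body presses on something with over 40 N, if the wrist force passes 120 N, or if a joint passes its speed limit or range.

ROBOT

A 7-joint arm with a two-finger parallel gripper is mounted at the origin on the work surface. World frame = base frame: x ahead of the robot, y to its left, z up, the work surface at z = 0. Lengths are in m, angles in rad, forces in N, time in s.
With the tool pointing down it reaches from about 0.425 to 0.925 m from the base axis. Payload 6.8 kg.
Tool frame: the origin (TCP) lies on the mounting face of the last link; the fingertips stand 173 mm ahead of it and the grasp point (between the pads) lies 155 mm ahead of it; y points along the fingers, x is the direction in which the jaws open and shut, and the axes are right-handed (so a half turn about y gives the same grasp; the last joint's range is limited). The gripper opens to 85 mm and grips with 20 to 120 N. Pads are 22 mm wide; open, the fingers measure 114 mm over their backs; the gripper's body (76 mm by 85 mm) begins 54 mm behind the grasp point. The pads swing forward as they close: fully open they stand 13 mm farther back than shut.
Start: joints at [-1.296, 0.477, 0.022, 1.555, -0.011, 1.109, -0.083], TCP at [0.252, 0.626, 0.405] pointing down, gripper open.
Joint ranges: [-2.96, 2.96], [-0.34, 2.1], [-1.41, 1.46], [0.24, 2.44], [-1.37, 4.51], [0.17, 1.92], [-2.96, 2.96]. Speed limits (rad/s): [2.39, 2.39, 3.14, 3.14, 3.14, 3.14, 3.14].

INTERFACE

Orientations are given as a rotation vector (axis times angle).
In Python, from bench import r gives the robot as it stands.
- The arm moves only by the tool step_arm, never from a script. Its arguments are lists of equal length, an entry for each row: "xyz": the shift along the tool's x, y, z scaled (see below), a list of three; "rotation": the turn, a rotation vector about the tool's x, y, z scaled (see below), a list of three. A call has 1 to 20 rows; each row is the pose to reach, as a shift and turn from the pose measured when the call began, along the tool's axes at that moment; what a row does not reach only later rows make up. The controller multiplies each number of a shift by 30 cm and each number of a turn by 90 degrees. A row lasts 1/8 s, in which the tool goes at most 62.5 mm and 10.7 degrees, less where a joint would pass 70% of its speed; a pose out of reach is approached as far as the arm can. A call with a number of a shift or a turn outside -1 to 1 is refused whole. A call with a gripper value outside its range is refused whole. "grip" is the closure, from 0 (fully open) to 1 (shut), set as the call begins (left out, the last holds). The fingers move at their own pace and stop on an object; "force" is the grip in N (left out, the last holds). Time passes only in rows, so rows that repeat a pose let the fingers close. It gives the time, the measured TCP pose, the force and the opening at its end, in the units of the state.
- r.get_obs(): the state, without advancing time (a new reading comes with each control period).
- r.grab_frame(name): name is "side" or "top"; returns a dict with "pixels" (420x560x3 uint8, red, green, blue), "fx", "fy", "cx", "cy" (pixels), "dist_coeffs" ([k1, k2, p1, p2, k3] as OpenCV has them; the pictures are not rectified), "position" and "attitude" of the camera in the world. Camera axes: x right, y down, z forward; pixel columns grow to the right and rows downward; lengths in m; the calibration is good to about 2 mm. A picture is of the moment at which its call begins. There is no depth.
- r.hand_in(): hands the job in, once; it reports no verdict.
The state is a dict: "clock": time; "joints": joint angles; "qvel": joint speeds; "tau": joint torques, N m; "tcp_pos": TCP position; "orientation": TCP orientation; "contact_force": force on the tool from outside, world axes, zero at the start; "moment": the same for the moment, N m; "grip_width": finger opening in m.
Only numpy, scipy, OpenCV 4.12 (cv2) and the standard library are available. Lean on these libraries where they do the work, as an engineer would, in place of code of your own. Each camera call takes 0.05 s, during which the arm holds its last target.

## Working session

There is one attempt and no reset: what is moved stays moved. The work goes in short steps, Python scripts to look and compute and a tool call to move; the robot and the scene stay as the last step left them, time stands still between calls to the robot, and variables do not carry over. Pictures are saved under pics/ and viewed, and the job is handed in when it is done.

Besides the shell and the picture viewer there is one more tool, called after "Call:" by a JSON object that holds its "fn" and its "kwargs". step_arm: Moves the arm, as the interface text tells. Its arguments: {"type":"object","properties":{"xyz":{"type":"array"},"rotation":{"type":"array"},"grip":{"type":"number"},"force":{"type":"number"}},"required":["xyz","rotation"]}

```bash
mkdir -p pics; ls
python3 - <<'E'
from bench import r
import cv2,json,pickle
print(r.get_obs())
for n in("side","top"):
    f=r.grab_frame(n); cv2.imwrite(f"pics/{n}0.png",f["pixels"][:,:,::-1]); pickle.dump(f,open(f"{n}0.pkl","wb"))
    print({k:v for k,v in f.items() if k!="pixels"})
E
```

```text
pics
{'clock': 0.0, 'joints': array([-1.29607753,  0.47779681,  0.02236763,  1.55647789, -0.01147772,
        1.10932086, -0.08311761]), 'qvel': array([-0.0011408 ,  0.00138735,  0.00019825, -0.00194045,  0.00053111,
        0.00032274, -0.00052129]), 'tau': array([-7.45394736e-04, -5.96448255e+01,  1.60784908e+00, -2.81207192e+01,
        1.24267468e-02,  9.22514097e-03,  3.93942253e-05]), 'tcp_pos': array([0.25203951, 0.62586853, 0.40371702]), 'orientation': array([-1.36755188, -0.92170549,  0.92409687]), 'contact_force': array([0.28489205, 0.6146801 , 0.42570092]), 'moment': array([-0.01560446,  0.04196867, -0.01403317]), 'grip_width': 0.08545102470800936}
{'fx': 425.6385338656472, 'fy': 425.6385338656472, 'cx': 283.64244375927535, 'cy': 212.90889555260122, 'dist_coeffs': array([-0.06066811,  0.        ,  0.        ,  0.        ,  0.        ]), 'position': array([ 0.46155088, -0.78121166,  0.79772889]), 'attitude': array([-2.27808258,  0.14071536, -0.03907965])}
{'fx': 432.11874627658483, 'fy': 432.11874627658483, 'cx': 275.82764027533307, 'cy': 205.86572451946165, 'dist_coeffs': array([-0.05758738,  0.        ,  0.        ,  0.        ,  0.        ]), 'position': array([0.4622698 , 0.01560659, 1.4605744 ]), 'attitude': array([-2.1800915 ,  2.21787727, -0.05393613])}
```

View pics/side0.png

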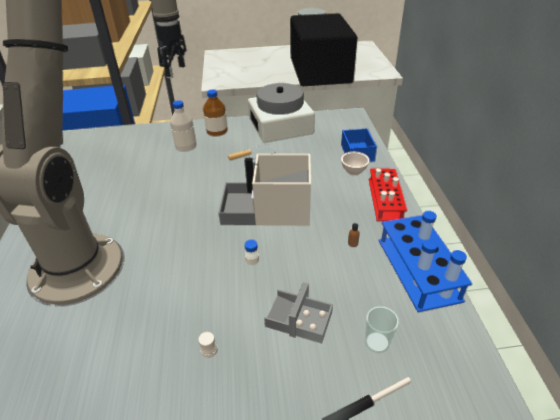

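View pics/top0.png

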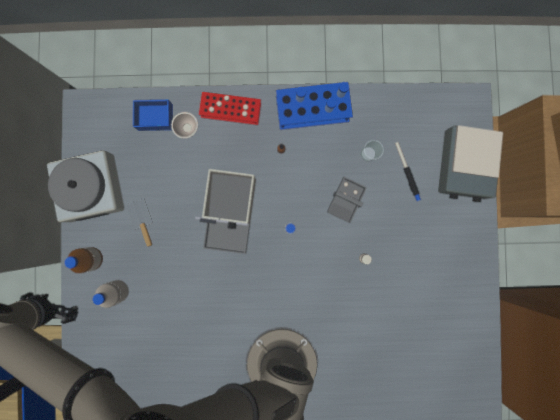

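Run:
```python
from scipy.spatial.transform import Rotation as R
print(R.from_rotvec([-1.36755188, -0.92170549,  0.92409687]).as_matrix().round(3))
```

```text
[[ 0.374 -0.001 -0.928]
 [ 0.928 -0.002  0.374]
 [-0.002 -1.    -0.   ]]
```

```bash
cat > h.py <<'E'
import numpy as np,cv2,pickle
from scipy.spatial.transform import Rotation as R
def load(n): return pickle.load(open(n+".pkl","rb"))
def KD(f): return np.array([[f["fx"],0,f["cx"]],[0,f["fy"],f["cy"]],[0,0,1.]]),np.array(f["dist_coeffs"])
def proj(f,P):
    K,D=KD(f); Rc=R.from_rotvec(f["attitude"]).as_matrix()
    t=-Rc.T@f["position"]
    return cv2.projectPoints(np.asarray(P,float).reshape(-1,3),cv2.Rodrigues(Rc.T)[0],t,K,D)[0][:,0]
def ray(f,uv):
    K,D=KD(f); q=cv2.undistortPoints(np.array([[uv]],float),K,D)[0,0]
    d=R.from_rotvec(f["attitude"]).as_matrix()@np.array([q[0],q[1],1]); return np.array(f["position"]),d/np.linalg.norm(d)
def atz(f,uv,z):
    o,d=ray(f,uv); return o+d*(z-o[2])/d[2]
def tri(obs):
    A=np.zeros((3,3));b=np.zeros(3)
    for f,uv in obs:
        o,d=ray(f,uv);M=np.eye(3)-np.outer(d,d);A+=M;b+=M@o
    p=np.linalg.solve(A,b); return p,[np.linalg.norm((np.eye(3)-np.outer(d,d))@(p-o)) for o,d in [ray(f,uv) for f,uv in obs]]
def snap(n,tag):
    from bench import r
    f=r.grab_frame(n); pickle.dump(f,open(f"{n}{tag}.pkl","wb")); return f
def crop(f,x0,y0,x1,y1,s,name):
    im=f["pixels"][y0:y1,x0:x1,::-1]; im=cv2.resize(im,None,fx=s,fy=s,interpolation=cv2.INTER_CUBIC)
    st=10
    for x in range((x0+st-1)//st*st,x1,st):
        cv2.line(im,((x-x0)*s,0),((x-x0)*s,6),(0,0,255),1); 
        if x%20==0: cv2.putText(im,str(x),((x-x0)*s,16),0,.4,(0,0,255),1)
    for y in range((y0+st-1)//st*st,y1,st):
        cv2.line(im,(0,(y-y0)*s),(6,(y-y0)*s),(0,0,255),1)
        if y%20==0: cv2.putText(im,str(y),(8,(y-y0)*s+4),0,.4,(0,0,255),1)
    cv2.imwrite(f"pics/{name}.png",im)
E
python3 - <<'E'
from h import *
s=load("side0");t=load("top0")
crop(t,190,160,270,260,6,"t_disp"); crop(t,310,160,390,230,8,"t_tray")
crop(s,210,140,320,235,7,"s_disp"); crop(s,255,275,345,350,8,"s_tray")
E
```

```text
(no output)
```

View pics/t_disp.png

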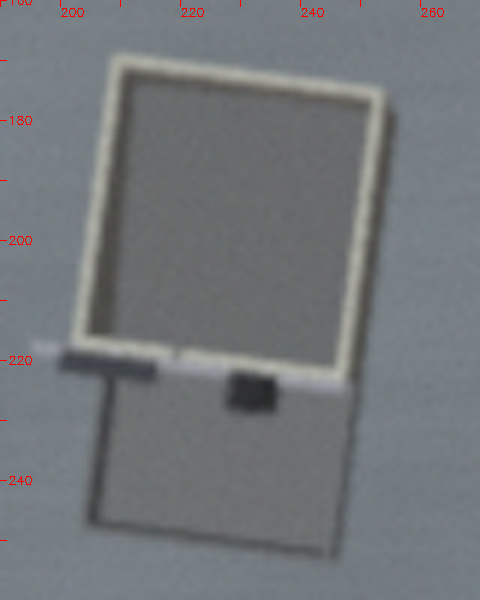

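View pics/t_tray.png

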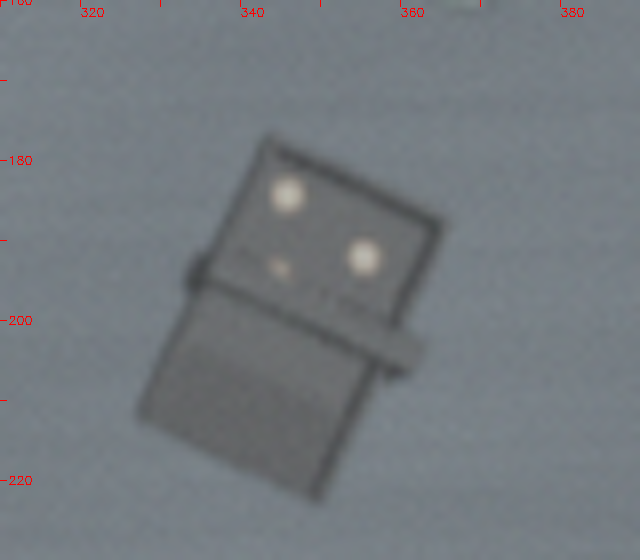

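View pics/s_disp.png

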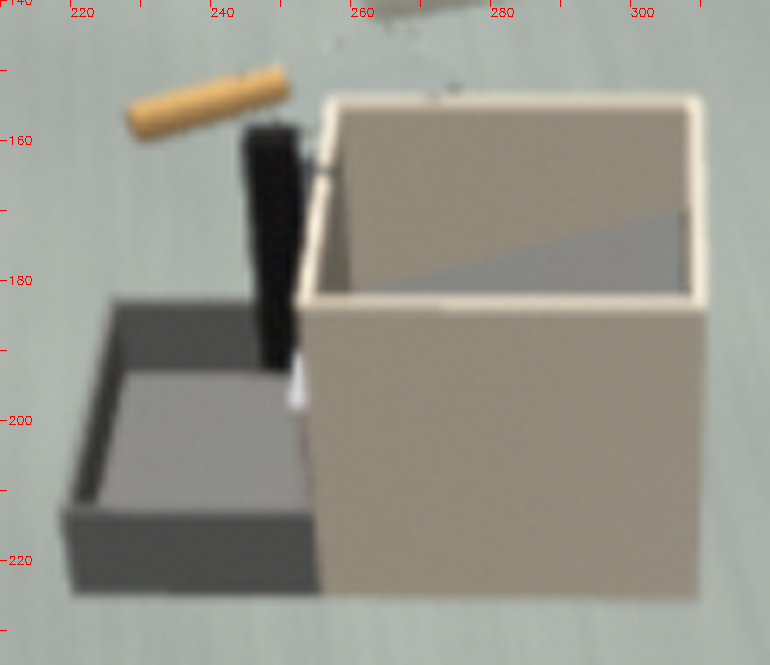

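View pics/s_tray.png

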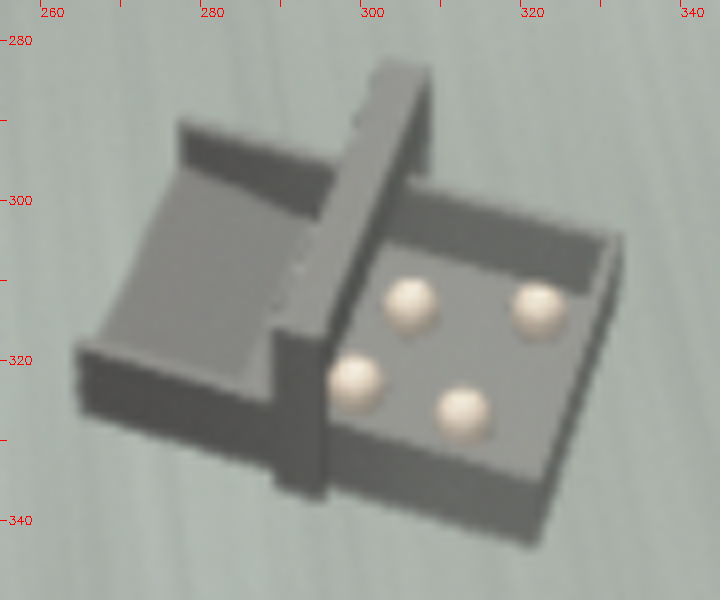

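```bash
cat >> h.py <<'E'
def fit(obs,x0,free_z=True):
    from scipy.optimize import least_squares
    def T(p,X): 
        c,s=np.cos(p[3]),np.sin(p[3]); X=np.asarray(X,float)
        return np.c_[c*X[:,0]-s*X[:,1]+p[0], s*X[:,0]+c*X[:,1]+p[1], X[:,2]+p[2]]
    def res(p): return np.concatenate([(proj(f,T(p,X))-uv).ravel() for f,X,uv in obs])
    q=least_squares(res,x0,loss="soft_l1"); return q.x,res(q.x)
E
python3 - <<'E'
from h import *
s=load("side0");t=load("top0")
z=.145;a,b=.075,.070
D=[(t,[(a,b,z),(a,-b,z),(-a,-b,z),(-a,b,z)],np.array([(208.5,169),(254.5,175),(247.5,223),(202,217.5)])),
 (s,[(-a,-b,z),(a,-b,z),(a,b,z),(-a,b,z),(a,-b,0),(-.175,-.07,.045),(-.175,.07,.045)],np.array([(252.5,184),(311,183.5),(310,154),(256,154),(310,225.5),(219,213),(226,183)]))]
p,rs=fit(D,[.5,.1,0,0]);print("disp",p.round(4));print(rs.reshape(-1,2).round(1))
w=.042;zz=.032
D=[(t,[(-.065,-w,zz),(-.065,w,zz),(.065,-w,zz),(.065,w,zz)],np.array([(343.5,177.5),(365,188),(327,212),(350,222)])),
 (s,[(-.065,w,0),(-.065,-w,zz),(.065,w,zz),(.065,-w,zz)],np.array([(322.5,343),(332.5,304),(265,318.5),(277.5,290)]))]
p,rs=fit(D,[.5,-.15,0,2.7]);print("tray",p.round(4));print(rs.reshape(-1,2).round(1))
# object positions
for n,uv in dict(jar=(291,228),vial=(281,149),can=(367,259),beaker=(369,153)).items(): print(n,atz(t,uv,.06).round(3))
print("spat",atz(t,(146,234),.02).round(3),atz(t,(146,200),0).round(3))
print("wall back top", )
E
```

```text
disp [ 0.5554  0.1574 -0.0017 -0.1422]
[[ 0.1  0.3]
 [-0.7 -0.1]
 [ 0.1  0.5]
 [ 0.1  0.3]
 [ 0.3 -0.2]
 [ 0.3  0.4]
 [ 0.2 -0.1]
 [ 0.9 -0.1]
 [ 0.1  0.3]
 [-0.3  0.2]
 [-0.6 -0.6]]
tray [ 0.5458 -0.2237 -0.0052  2.6972]
[[-0.7 -0.8]
 [ 0.7 -0.9]
 [-0.1  0.2]
 [-0.1  0.6]
 [-0.3  0.3]
 [ 0.2 -0.1]
 [-0.4  0.3]
 [ 0.1 -0.3]]
jar [ 0.455 -0.036  0.06 ]
vial [ 0.713 -0.009  0.06 ]
can [ 0.35  -0.281  0.06 ]
beaker [ 0.696 -0.297  0.06 ]
spat [0.443 0.447 0.02 ] [0.558 0.453 0.   ]
wall back top
```

```bash
cat >> h.py <<'E'
def pose(yaw,tilt=0):
    """tool R with tool y down, tool x at yaw(deg); then tilt about tool z (deg)"""
    c,s=np.cos(np.radians(yaw)),np.sin(np.radians(yaw))
    M=np.array([[c,0,-s],[s,0,c],[0,-1,0]]); 
    return M@R.from_rotvec([0,0,np.radians(tilt)]).as_matrix()
def move(p,M,o=None):
    from bench import r
    o=o or r.get_obs(); C=R.from_rotvec(o["orientation"]).as_matrix()
    d=C.T@(np.asarray(p)-o["tcp_pos"]); w=R.from_matrix(C.T@M).as_rotvec()
    print("xyz",(d/.3).round(3).tolist(),"rot",(w/(np.pi/2)).round(3).tolist(),"mm",np.linalg.norm(d)*1e3//1,"deg",np.degrees(np.linalg.norm(w)).round(1))
E
python3 - <<'E'
from h import *
s=load("side0");t=load("top0")
print(pose(68.1))
print(tri([(s,(292.5,317.5)),(t,(361.5,204))]),tri([(s,(304.5,283)),(t,(334,194))]))
print(atz(t,(361.5,204),.074),atz(s,(292.5,317.5),.074),atz(s,(304.5,283),.074))
move([.50,.2,.44],pose(20))
E
```

```text
[[ 0.37298778  0.         -0.92783625]
 [ 0.92783625  0.          0.37298778]
 [ 0.         -1.          0.        ]]
(array([ 0.52714846, -0.26592285,  0.06632331]), [np.float64(0.0013591814299893368), np.float64(0.0013591814299895606)]) (array([ 0.56334022, -0.1776818 ,  0.06505625]), [np.float64(0.0007989612263882619), np.float64(0.0007989612263880004)])
[ 0.52814308 -0.26444811  0.074     ] [ 0.52511185 -0.27132495  0.074     ] [ 0.56289128 -0.18505191  0.074     ]
xyz [-1.008, -0.119, -1.297] rot [0.001, 0.534, -0.001] mm 494.0 deg 48.1
```

Call:
{"fn": "step_arm", "kwargs": {"xyz": [[-0.2,-0.06,-0.25],[-0.4,-0.12,-0.5],[-0.6,-0.15,-0.75],[-0.8,-0.15,-0.9],[-0.9,-0.15,-1.0],[-0.9,-0.15,-1.0],[-0.9,-0.15,-1.0],[-0.9,-0.15,-1.0],[-0.9,-0.15,-1.0]], "rotation": [[0,0.08,0],[0,0.16,0],[0,0.24,0],[0,0.32,0],[0,0.4,0],[0,0.48,0],[0,0.5,0],[0,0.5,0],[0,0.5,0]], "grip": 0}}

```text
clock: 1.23
tcp_pos: [0.4289, 0.2648, 0.4491]
orientation: [-1.548, -0.317, 0.319]
contact_force: [-0.7, 1.1, 0.1]
grip_width: 0.0855
```

Run:
```python
from h import *
from bench import r
o=r.get_obs();print(o["clock"],o["joints"].round(3),o["tcp_pos"].round(4))
move([.546,-.224,.33],pose(-25))
```

```text
1.225 [-0.954  0.147  0.311  1.919 -0.05   1.084 -0.217] [0.4289 0.2648 0.4491]
xyz [-0.283, 0.399, -1.651] rot [0.001, 0.536, -0.001] mm 516.0 deg 48.2
```

Call:
{"fn": "step_arm", "kwargs": {"xyz": [[-0.04,0,-0.2],[-0.08,0,-0.4],[-0.12,0,-0.6],[-0.16,0,-0.8],[-0.2,0,-1.0],[-0.2,0,-1.0],[-0.2,0,-1.0]], "rotation": [[0,0.08,0],[0,0.16,0],[0,0.24,0],[0,0.32,0],[0,0.4,0],[0,0.48,0],[0,0.53,0]]}}

```text
clock: 2.1
tcp_pos: [0.4926, -0.0334, 0.4491]
orientation: [-1.546, 0.337, -0.335]
contact_force: [0.3, 0.5, 0.3]
grip_width: 0.0854
```

Run:
```python
from h import *
from bench import r
o=r.get_obs();print(o["clock"],o["joints"].round(3),o["tcp_pos"].round(4))
move([.546,-.224,.33],pose(-25))
move([.546,-.224,.219],pose(-25))
```

```text
2.1 [-0.627  0.136  0.636  1.956 -0.09   1.079 -0.382] [ 0.4926 -0.0334  0.4491]
xyz [0.426, 0.398, -0.503] rot [0.001, 0.005, -0.0] mm 231.0 deg 0.5
xyz [0.426, 0.768, -0.503] rot [0.001, 0.005, -0.0] mm 303.0 deg 0.5
```

Call:
{"fn": "step_arm", "kwargs": {"xyz": [[0.14,0.1,-0.17],[0.28,0.2,-0.34],[0.43,0.3,-0.5],[0.43,0.4,-0.5],[0.43,0.4,-0.5],[0.43,0.4,-0.5],[0.43,0.4,-0.5]], "rotation": [[0,0,0],[0,0,0],[0,0,0],[0,0,0],[0,0,0],[0,0,0],[0,0,0]]}}

```text
clock: 2.98
tcp_pos: [0.5483, -0.222, 0.3306]
orientation: [-1.546, 0.333, -0.335]
contact_force: [-0.1, 0.0, 0.6]
grip_width: 0.0855
```

Run:
```python
from h import *
from bench import r
o=r.get_obs();print(o["clock"],o["joints"].round(3),o["tcp_pos"].round(4))
s=snap("side",1);t=snap("top",1)
crop(s,200,180,380,350,4,"s1");crop(t,290,140,410,260,5,"t1")
move([.546,-.224,.219],pose(-25))
```

```text
2.975 [-0.2    0.487  0.641  1.864 -0.362  0.908  0.186] [ 0.5483 -0.222   0.3306]
xyz [-0.004, 0.372, -0.007] rot [0.0, 0.006, 0.001] mm 111.0 deg 0.6
```

View pics/s1.png

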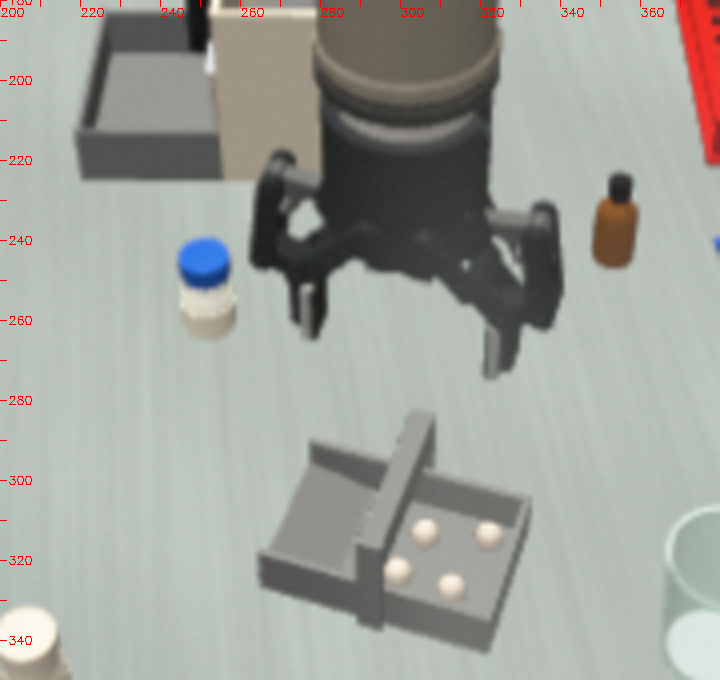

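View pics/t1.png

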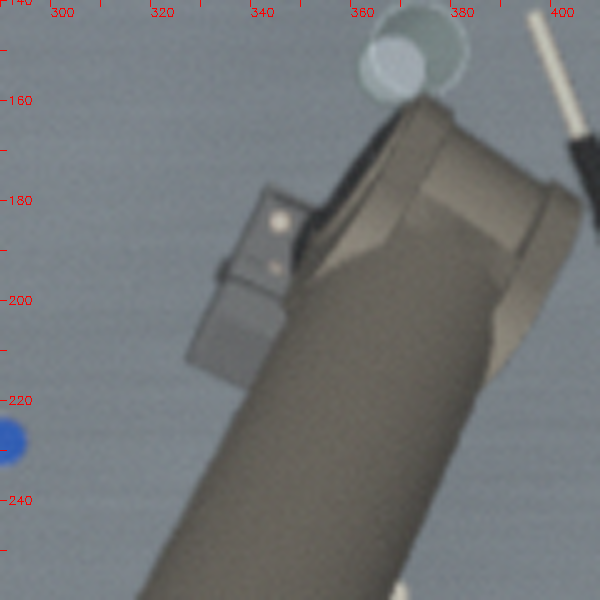

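Call:
{"fn": "step_arm", "kwargs": {"xyz": [[0,0.09,0],[0,0.18,0],[0,0.27,0],[0,0.36,0],[-0.005,0.375,-0.005],[-0.005,0.375,-0.005],[-0.005,0.375,-0.005]], "rotation": [[0,0,0],[0,0,0],[0,0,0],[0,0,0],[0,0,0],[0,0,0],[0,0,0]]}}

```text
clock: 3.95
tcp_pos: [0.5467, -0.2234, 0.2194]
orientation: [-1.546, 0.332, -0.337]
contact_force: [0.4, 0.7, 0.5]
grip_width: 0.0854
```

Call:
{"fn": "step_arm", "kwargs": {"xyz": [[0,0,0],[0,0,0],[0,0,0],[0,0,0],[0,0,0],[0,0,0],[0,0,0],[0,0,0]], "rotation": [[0,0,0],[0,0,0],[0,0,0],[0,0,0],[0,0,0],[0,0,0],[0,0,0],[0,0,0]], "grip": 1, "force": 50}}

```text
clock: 4.95
tcp_pos: [0.5467, -0.2235, 0.2196]
orientation: [-1.546, 0.332, -0.337]
contact_force: [-0.5, 1.1, 4.5]
grip_width: 0.0132
```

Run:
```python
from h import *
from bench import r
o=r.get_obs();print(o["clock"],o["joints"].round(3),o["tcp_pos"].round(4),o["grip_width"])
s=snap("side",2)
crop(s,200,180,380,350,4,"s2")
```

```text
4.95 [-0.111  0.636  0.532  1.927 -0.484  0.704  0.285] [ 0.5467 -0.2235  0.2196] 0.013152633022929282
```

View pics/s2.png

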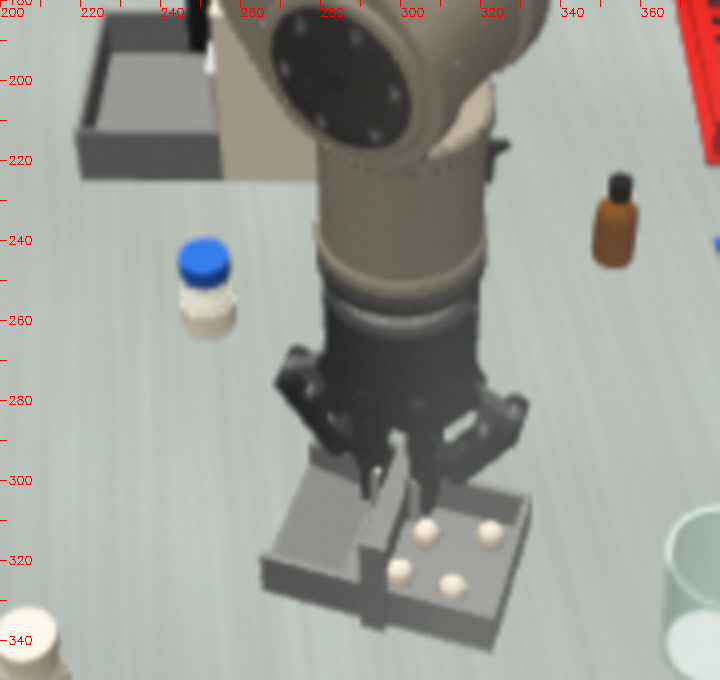

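```bash
cat >> h.py <<'E'
DP=np.array([.5554,.1574,0]);DY=-.1422
DR=R.from_rotvec([0,0,DY]).as_matrix()
def dw(p): return DP+DR@np.asarray(p,float)
def pour(th,lx,ly,lz,g=.0646):
    """tcp for lip at disp (lx,ly,lz) with tilt th deg; tray x = disp -x"""
    M=pose(np.degrees(DY),-th)
    tx=-M[:,0];tz=-M[:,1]
    return dw([lx,ly,lz])-.065*tx+(g-.0145+.155)*tz,M
E
python3 - <<'E'
from h import *
from bench import r
o=r.get_obs()
move(o["tcp_pos"]+[0,0,.2],pose(-25))
for a in [(0,.03,0,.2),(45,.03,0,.155)]:
    p,M=pour(*a);print(p);move(p,M)
E
```

```text
xyz [0.002, -0.667, 0.0] rot [-0.0, 0.006, 0.002] mm 199.0 deg 0.6
[0.64944113 0.14393648 0.4051    ]
xyz [-0.192, -0.619, 1.257] rot [0.0, -0.181, 0.002] mm 424.0 deg 16.3
[0.48703145 0.16718807 0.34598954]
xyz [-0.718, -0.424, 1.104] rot [0.071, -0.171, -0.494] mm 414.0 deg 47.5
```

Call:
{"fn": "step_arm", "kwargs": {"xyz": [[0,-0.02,0],[0,-0.06,0],[0,-0.12,0],[0,-0.19,0],[0,-0.26,0],[0,-0.33,0],[0,-0.4,0],[0,-0.47,0],[0,-0.54,0],[0,-0.6,0],[0,-0.63,0],[0,-0.64,0]], "rotation": [[0,0,0],[0,0,0],[0,0,0],[0,0,0],[0,0,0],[0,0,0],[0,0,0],[0,0,0],[0,0,0],[0,0,0],[0,0,0],[0,0,0]], "force": 80}}

```text
clock: 6.5
tcp_pos: [0.546, -0.2232, 0.412]
orientation: [-1.545, 0.331, -0.337]
contact_force: [0.6, -0.7, -1.7]
grip_width: 0.0124
```

Run:
```python
from h import *
from bench import r
o=r.get_obs();print(o["clock"],o["joints"].round(3),o["tcp_pos"].round(4),o["grip_width"])
s=snap("side",3)
crop(s,200,120,380,350,3,"s3")
p,M=pour(0,.03,0,.2);move(p,M)
```

```text
6.5 [-0.252  0.389  0.701  1.794 -0.285  1.058  0.127] [ 0.546  -0.2232  0.412 ] 0.01243874432510561
xyz [-0.192, 0.022, 1.257] rot [0.0, -0.181, 0.002] mm 381.0 deg 16.3
```

View pics/s3.png

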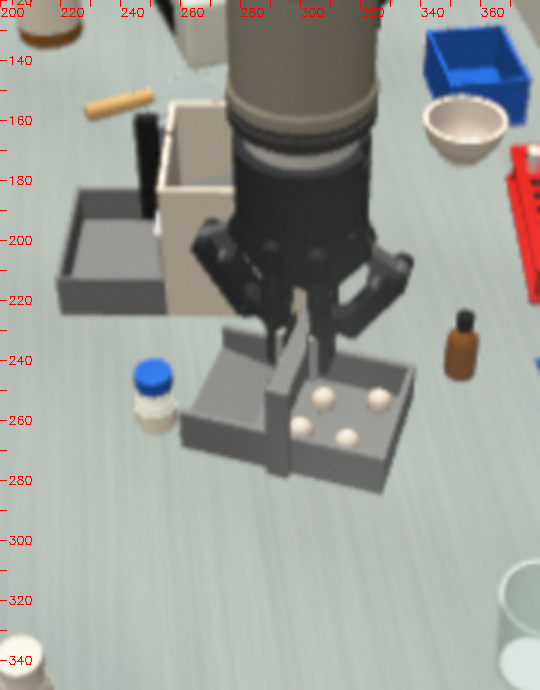

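Call:
{"fn": "step_arm", "kwargs": {"xyz": [[0,0,0.02],[0,0,0.07],[0,0,0.14],[-0.02,0,0.22],[-0.04,0,0.3],[-0.06,0,0.38],[-0.08,0,0.46],[-0.1,0,0.54],[-0.12,0,0.62],[-0.14,0,0.7],[-0.16,0,0.78],[-0.18,0,0.86],[-0.19,0,0.93],[-0.19,0,0.98],[-0.19,0,1.0]], "rotation": [[0,0,0],[0,0,0],[0,0,0],[0,-0.02,0],[0,-0.04,0],[0,-0.06,0],[0,-0.08,0],[0,-0.1,0],[0,-0.12,0],[0,-0.14,0],[0,-0.16,0],[0,-0.18,0],[0,-0.18,0],[0,-0.18,0],[0,-0.18,0]]}}

```text
clock: 8.43
tcp_pos: [0.6186, 0.0745, 0.4115]
orientation: [-1.569, 0.109, -0.115]
contact_force: [-0.4, -0.3, -2.1]
grip_width: 0.0129
```

Run:
```python
from h import *
from bench import r
o=r.get_obs();print(o["clock"],o["joints"].round(3),o["tcp_pos"].round(4),o["grip_width"])
p,M=pour(0,.03,0,.2);move(p,M)
```

```text
8.425 [-0.637  0.425  0.565  1.709 -0.251  1.077 -0.137] [0.6186 0.0745 0.4115] 0.012927416435284977
xyz [0.069, 0.021, 0.244] rot [0.001, -0.0, 0.002] mm 76.0 deg 0.2
```

Call:
{"fn": "step_arm", "kwargs": {"xyz": [[0.01,0,0.03],[0.03,0.0,0.08],[0.05,0.0,0.14],[0.06,0,0.19],[0.07,0,0.23],[0.07,0,0.245],[0.07,0,0.245],[0.07,0,0.245]], "rotation": [[0,0,0],[0,0,0],[0,0,0],[0,0,0],[0,0,0],[0,0,0],[0,0,0],[0,0,0]]}}

```text
clock: 9.43
tcp_pos: [0.6497, 0.1435, 0.4117]
orientation: [-1.57, 0.11, -0.116]
contact_force: [0.3, -0.5, -2.1]
grip_width: 0.0125
```

Run:
```python
from h import *
from bench import r
o=r.get_obs();print(o["clock"],o["joints"].round(3),o["tcp_pos"].round(4),o["grip_width"])
s=snap("side",4);t=snap("top",4)
crop(s,200,100,380,250,4,"s4");crop(t,190,130,290,260,5,"t4")
for a in [(10,.03,0,.195),(18,.03,0,.185),(26,.03,0,.175),(35,.03,0,.165),(45,.03,0,.155),(50,.03,0,.155)]:
    p,M=pour(*a);print(p.round(3),end=' ');move(p,M,o)
```

```text
9.425 [-0.69   0.498  0.545  1.601 -0.276  1.118 -0.222] [0.6497 0.1435 0.4117] 0.012452136651851827
[0.613 0.149 0.408] xyz [-0.123, 0.011, 0.001] rot [0.001, -0.001, -0.109] mm 37.0 deg 9.8
[0.584 0.153 0.4  ] xyz [-0.223, 0.038, 0.001] rot [0.001, -0.001, -0.198] mm 67.0 deg 17.8
[0.554 0.158 0.388] xyz [-0.323, 0.078, 0.001] rot [0.001, -0.001, -0.287] mm 99.0 deg 25.8
[0.521 0.162 0.37 ] xyz [-0.433, 0.136, 0.001] rot [0.001, -0.001, -0.387] mm 136.0 deg 34.8
[0.487 0.167 0.346] xyz [-0.549, 0.217, 0.001] rot [0.001, -0.001, -0.498] mm 177.0 deg 44.8
[0.471 0.169 0.337] xyz [-0.603, 0.248, 0.001] rot [0.001, -0.0, -0.553] mm 195.0 deg 49.8
```

View pics/s4.png

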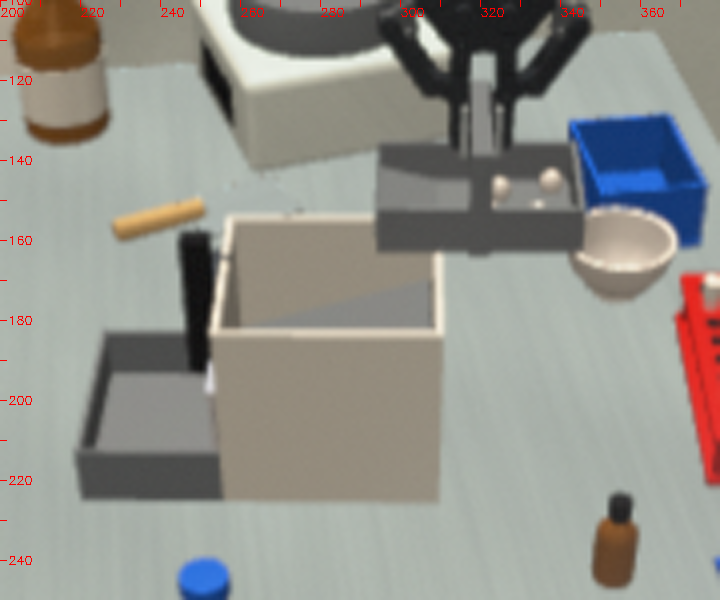

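View pics/t4.png

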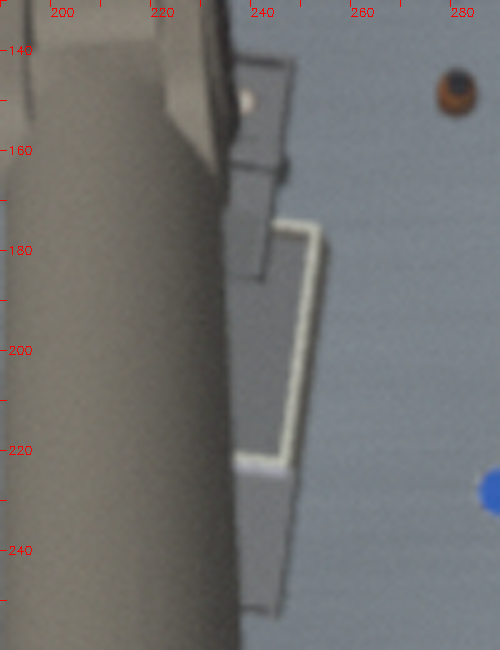

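Call:
{"fn": "step_arm", "kwargs": {"xyz": [[-0.03,0.0,0],[-0.07,0.005,0],[-0.12,0.01,0],[-0.17,0.02,0],[-0.22,0.04,0],[-0.22,0.04,0]], "rotation": [[0,0,-0.03],[0,0,-0.065],[0,0,-0.11],[0,0,-0.155],[0,0,-0.2],[0,0,-0.2]]}}

```text
clock: 10.28
tcp_pos: [0.5831, 0.153, 0.399]
orientation: [-1.578, -0.136, -0.359]
contact_force: [0.6, 0.7, -2.0]
grip_width: 0.0126
```

Run:
```python
from h import *
from bench import r
o=r.get_obs();print(o["clock"],o["joints"].round(3),o["tcp_pos"].round(4),o["grip_width"])
for a in [(24,.03,0,.175),(30,.03,0,.17),(38,.03,0,.16),(46,.03,0,.153)]:
    p,M=pour(*a);print(p.round(3),end=' ');move(p,M,o)
```

```text
10.275 [-0.906  0.344  0.636  1.883 -0.093  0.697 -0.407] [0.5831 0.153  0.399 ] 0.012587021038434789
[0.561 0.157 0.389] xyz [-0.08, 0.01, 0.001] rot [0.001, -0.0, -0.066] mm 24.0 deg 5.9
[0.539 0.16  0.38 ] xyz [-0.16, 0.014, 0.001] rot [0.001, -0.0, -0.133] mm 48.0 deg 11.9
[0.511 0.164 0.362] xyz [-0.27, 0.043, 0.001] rot [0.001, 0.0, -0.222] mm 82.0 deg 19.9
[0.484 0.168 0.342] xyz [-0.377, 0.076, 0.001] rot [0.001, 0.0, -0.311] mm 115.0 deg 27.9
```

Call:
{"fn": "step_arm", "kwargs": {"xyz": [[-0.04,0.0,0],[-0.08,0.005,0],[-0.12,0.01,0],[-0.16,0.015,0],[-0.16,0.015,0],[-0.16,0.015,0],[-0.16,0.015,0]], "rotation": [[0,0,-0.033],[0,0,-0.066],[0,0,-0.1],[0,0,-0.133],[0,0,-0.133],[0,0,-0.133],[0,0,-0.133]]}}

```text
clock: 11.15
tcp_pos: [0.5401, 0.159, 0.3805]
orientation: [-1.567, -0.302, -0.523]
contact_force: [-0.0, -0.3, -2.6]
grip_width: 0.0125
```

Run:
```python
from h import *
from bench import r
o=r.get_obs();print(o["clock"],o["joints"].round(3),o["tcp_pos"].round(4),o["grip_width"])
s=snap("side",5)
crop(s,200,100,380,250,4,"s5")
for a in [(36,.03,0,.165),(42,.03,0,.158),(46,.03,0,.153)]:
    p,M=pour(*a);print(p.round(3),end=' ');move(p,M,o)
```

```text
11.15 [-1.146  0.296  0.806  2.065  0.137  0.418 -0.667] [0.5401 0.159  0.3805] 0.012461267276037037
[0.518 0.163 0.369] xyz [-0.084, -0.005, 0.002] rot [0.001, -0.0, -0.066] mm 25.0 deg 6.0
[0.497 0.166 0.354] xyz [-0.17, 0.004, 0.002] rot [0.001, -0.0, -0.133] mm 51.0 deg 12.0
[0.484 0.168 0.342] xyz [-0.228, 0.015, 0.002] rot [0.001, -0.0, -0.177] mm 68.0 deg 16.0
```

View pics/s5.png

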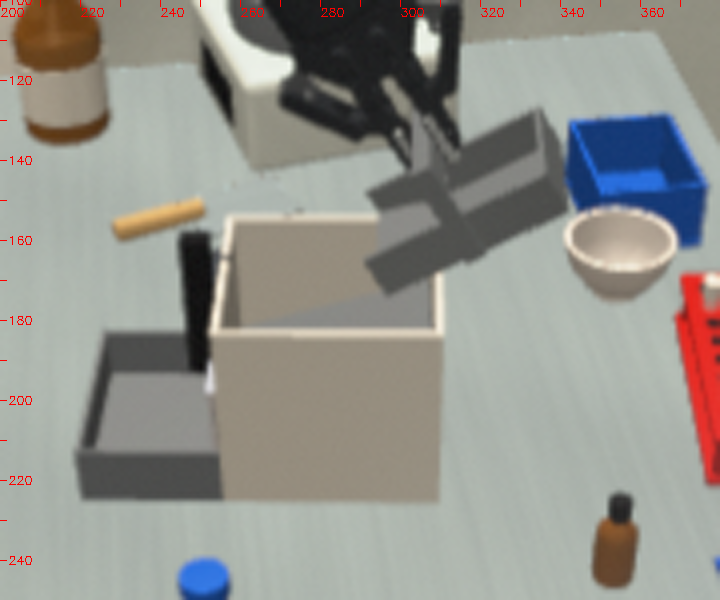

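Call:
{"fn": "step_arm", "kwargs": {"xyz": [[-0.04,-0.0,0],[-0.08,0,0],[-0.11,0,0],[-0.11,0,0],[-0.11,0,0],[-0.11,0,0],[-0.11,0,0],[-0.11,0,0]], "rotation": [[0,0,-0.03],[0,0,-0.06],[0,0,-0.09],[0,0,-0.09],[0,0,-0.09],[0,0,-0.09],[0,0,-0.09],[0,0,-0.09]]}}

```text
clock: 12.2
tcp_pos: [0.5119, 0.1628, 0.364]
orientation: [-1.553, -0.414, -0.633]
contact_force: [-0.1, 0.1, -1.2]
grip_width: 0.0129
```

Run:
```python
from h import *
from bench import r
o=r.get_obs();print(o["clock"],o["joints"].round(3),o["tcp_pos"].round(4),o["grip_width"],o["contact_force"])
s=snap("side",6);t=snap("top",6)
crop(s,200,100,380,250,4,"s6");crop(t,150,130,290,260,5,"t6")
```

```text
12.2 [-1.395  0.344  1.046  2.185  0.295  0.221 -0.876] [0.5119 0.1628 0.364 ] 0.012853108156985617 [-0.06696243  0.08157172 -1.22710261]
```

View pics/s6.png

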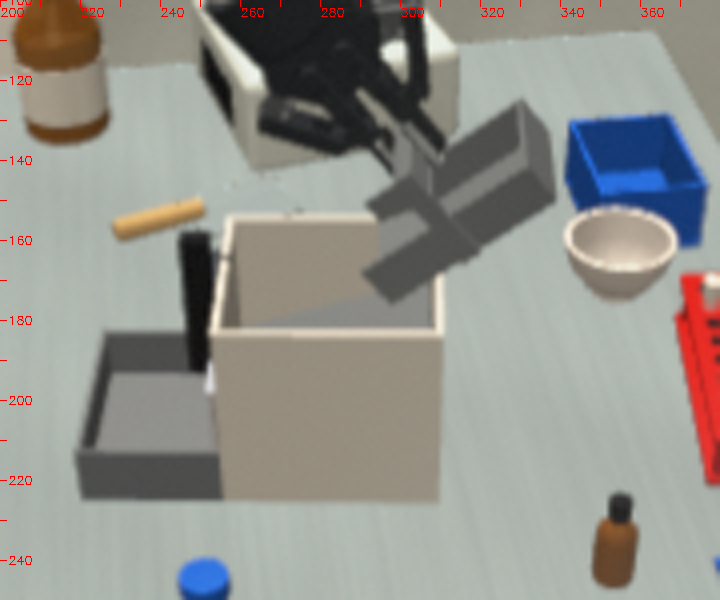

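View pics/t6.png

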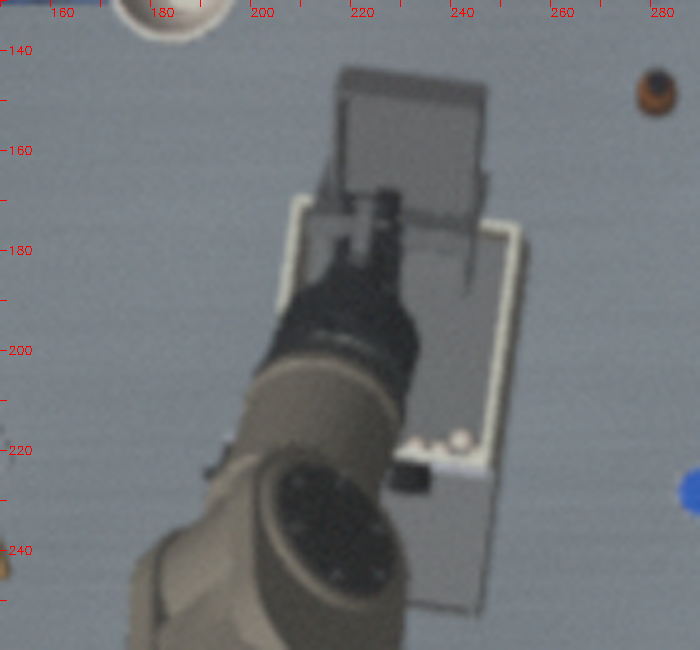

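Run:
```python
from h import *
from bench import r
o=r.get_obs()
for a in [(30,.035,0,.175),(20,.035,0,.19),(10,.035,0,.2),(0,.035,0,.205)]:
    p,M=pour(*a);print(p.round(3),end=' ');move(p,M,o)
```

```text
[0.544 0.159 0.385] xyz [0.129, 0.012, 0.002] rot [0.001, -0.001, 0.09] mm 38.0 deg 8.1
[0.581 0.154 0.405] xyz [0.268, 0.036, 0.003] rot [0.001, -0.001, 0.202] mm 81.0 deg 18.1
[0.618 0.148 0.413] xyz [0.383, 0.091, 0.003] rot [0.001, -0.001, 0.313] mm 118.0 deg 28.1
[0.654 0.143 0.41 ] xyz [0.472, 0.175, 0.003] rot [0.001, -0.001, 0.424] mm 151.0 deg 38.1
```

Call:
{"fn": "step_arm", "kwargs": {"xyz": [[0.06,0.005,0],[0.13,0.01,0],[0.2,0.02,0],[0.27,0.035,0],[0.33,0.06,0],[0.385,0.09,0],[0.43,0.13,0],[0.47,0.175,0],[0.47,0.175,0],[0.47,0.175,0]], "rotation": [[0,0,0.045],[0,0,0.09],[0,0,0.145],[0,0,0.2],[0,0,0.26],[0,0,0.315],[0,0,0.37],[0,0,0.425],[0,0,0.425],[0,0,0.425]]}}

```text
clock: 13.55
tcp_pos: [0.6533, 0.1424, 0.4093]
orientation: [-1.569, 0.114, -0.112]
contact_force: [-0.9, 0.2, -2.0]
grip_width: 0.0126
```

Run:
```python
from h import *
from bench import r
o=r.get_obs();print(o["clock"],o["joints"].round(3),o["tcp_pos"].round(4),o["grip_width"],o["contact_force"])
s=snap("side",7);t=snap("top",7)
crop(s,200,100,380,250,4,"s7");crop(t,190,130,290,260,5,"t7")
move([.546,-.223,.412],pose(-25))
```

```text
13.55 [-0.654  0.499  0.499  1.592 -0.257  1.119 -0.237] [0.6533 0.1424 0.4093] 0.012559697551953526 [-0.86667941  0.16846777 -1.95163283]
xyz [-0.179, -0.006, -1.258] rot [0.001, 0.186, -0.001] mm 381.0 deg 16.8
```

View pics/s7.png

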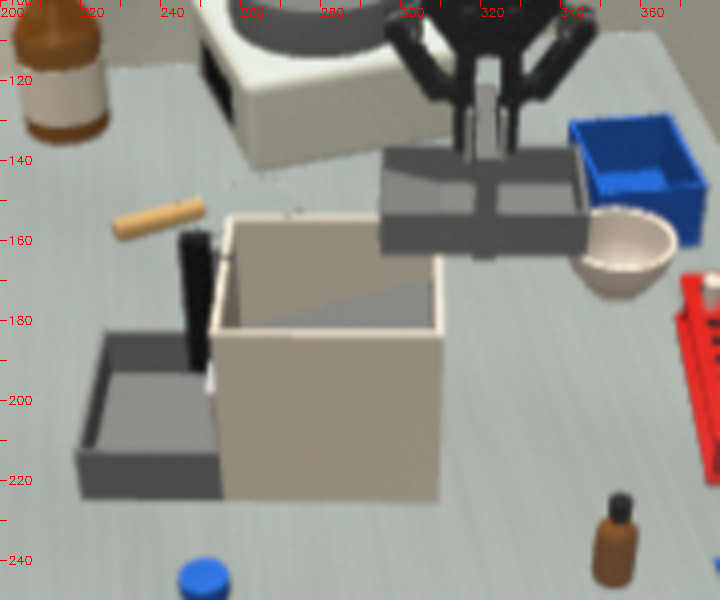

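View pics/t7.png

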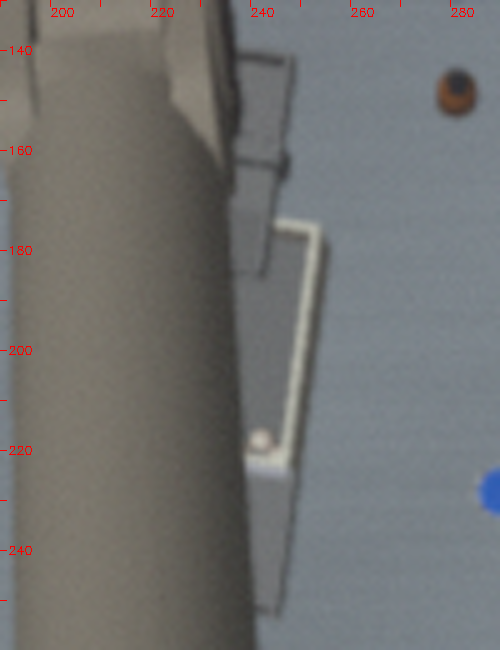

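Call:
{"fn": "step_arm", "kwargs": {"xyz": [[0,0,-0.08],[0,0,-0.2],[0,0,-0.32],[-0.03,0,-0.44],[-0.06,0,-0.56],[-0.09,0,-0.68],[-0.12,0,-0.8],[-0.15,0,-0.9],[-0.18,0,-1.0],[-0.18,0,-1.0]], "rotation": [[0,0.02,0],[0,0.04,0],[0,0.06,0],[0,0.08,0],[0,0.1,0],[0,0.12,0],[0,0.14,0],[0,0.16,0],[0,0.186,0],[0,0.186,0]]}}

```text
clock: 14.9
tcp_pos: [0.5549, -0.1501, 0.4104]
orientation: [-1.545, 0.348, -0.346]
contact_force: [0.6, 0.5, -2.1]
grip_width: 0.0125
```

Run:
```python
from h import *
from bench import r
o=r.get_obs();print(o["clock"],o["joints"].round(3),o["tcp_pos"].round(4),o["grip_width"],o["contact_force"])
s=snap("side",8);t=snap("top",8)
crop(s,200,100,380,300,4,"s8");crop(t,190,130,290,260,5,"t8")
move([.546,-.223,.3],pose(-25))
```

```text
14.9 [-0.353  0.353  0.651  1.827 -0.243  1.044 -0.051] [ 0.5549 -0.1501  0.4104] 0.012537240089552119 [ 0.61889124  0.49638153 -2.07909987]
xyz [0.076, 0.367, -0.245] rot [0.0, -0.0, -0.001] mm 134.0 deg 0.1
```

View pics/s8.png

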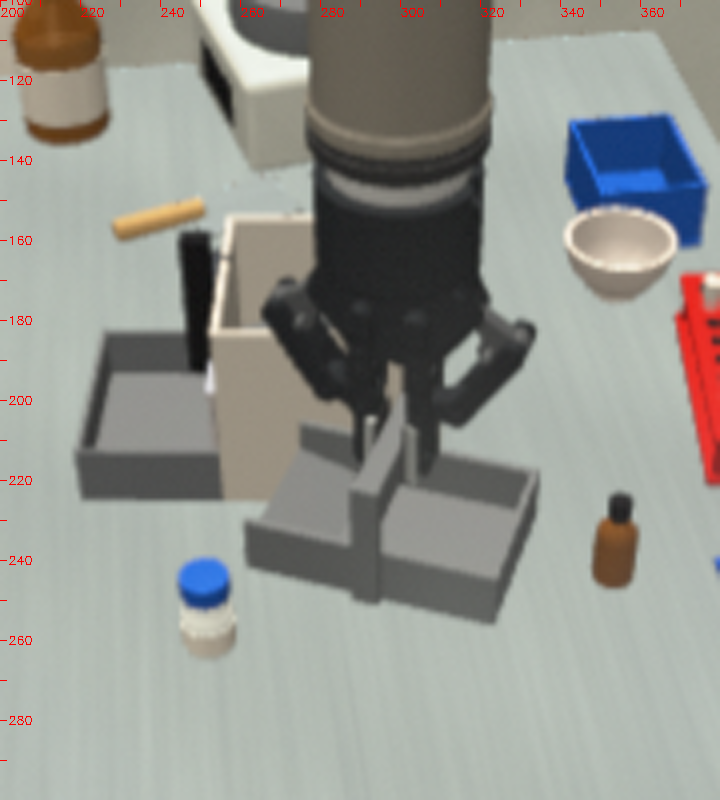

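View pics/t8.png

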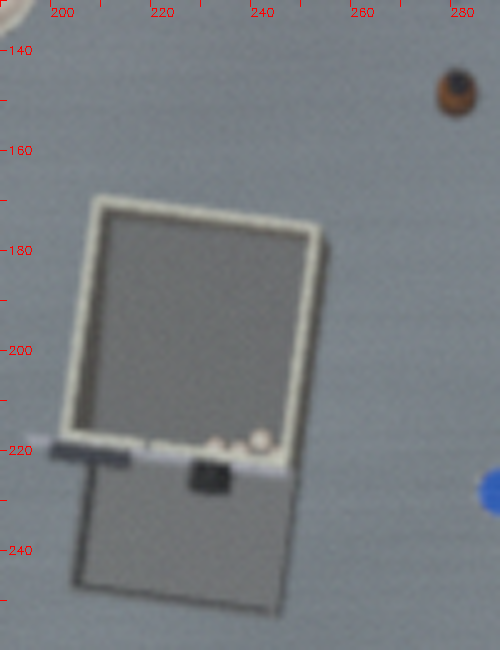

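Call:
{"fn": "step_arm", "kwargs": {"xyz": [[0.03,0.08,-0.1],[0.06,0.16,-0.2],[0.076,0.26,-0.245],[0.076,0.36,-0.245],[0.076,0.46,-0.245],[0.076,0.55,-0.245],[0.076,0.59,-0.245],[0.076,0.61,-0.245],[0.076,0.615,-0.245],[0.076,0.615,-0.245]], "rotation": [[0,0,0],[0,0,0],[0,0,0],[0,0,0],[0,0,0],[0,0,0],[0,0,0],[0,0,0],[0,0,0],[0,0,0]]}}

```text
clock: 16.25
tcp_pos: [0.5463, -0.2231, 0.2263]
orientation: [-1.544, 0.342, -0.342]
contact_force: [0.6, 0.5, -1.5]
grip_width: 0.013
```

Run:
```python
from h import *
from bench import r
o=r.get_obs();print(o["clock"],o["joints"].round(3),o["tcp_pos"].round(4),o["grip_width"],o["contact_force"])
move([.546,-.2235,.2185],pose(-25))
```

```text
16.25 [-0.099  0.62   0.513  1.923 -0.45   0.714  0.246] [ 0.5463 -0.2231  0.2263] 0.013014052933277913 [ 0.56517166  0.49425699 -1.48293566]
xyz [-0.0, 0.026, -0.002] rot [0.0, 0.0, 0.0] mm 7.0 deg 0.0
```

Call:
{"fn": "step_arm", "kwargs": {"xyz": [[0,0.01,0],[0,0.018,0],[0,0.024,0],[0,0.025,0]], "rotation": [[0,0,0],[0,0,0],[0,0,0],[0,0,0]]}}

```text
clock: 16.75
tcp_pos: [0.5463, -0.2232, 0.2196]
orientation: [-1.543, 0.342, -0.342]
contact_force: [-3.2, 2.4, 10.4]
grip_width: 0.0128
```

Touching bench (10 N). Release.

Call:
{"fn": "step_arm", "kwargs": {"xyz": [[0,0,0],[0,0,0],[0,0,0],[0,0,0],[0,0,0],[0,0,0],[0,0,0]], "rotation": [[0,0,0],[0,0,0],[0,0,0],[0,0,0],[0,0,0],[0,0,0],[0,0,0]], "grip": 0}}

```text
clock: 17.62
tcp_pos: [0.5463, -0.2232, 0.2196]
orientation: [-1.543, 0.342, -0.342]
contact_force: [0.5, 0.1, -0.7]
grip_width: 0.0853
```

Call:
{"fn": "step_arm", "kwargs": {"xyz": [[0,-0.05,0],[0,-0.15,0],[0,-0.3,0],[0,-0.45,0],[0,-0.6,0],[0,-0.7,0],[0,-0.75,0],[0,-0.75,0]], "rotation": [[0,0,0],[0,0,0],[0,0,0],[0,0,0],[0,0,0],[0,0,0],[0,0,0],[0,0,0]]}}

```text
clock: 18.62
tcp_pos: [0.5462, -0.2235, 0.4454]
orientation: [-1.543, 0.341, -0.344]
contact_force: [-0.3, 0.5, -0.0]
grip_width: 0.0853
```

Run:
```python
from h import *
from bench import r
o=r.get_obs();print(o["clock"],o["joints"].round(3),o["tcp_pos"].round(4),o["grip_width"],o["contact_force"])
s=snap("side",9);t=snap("top",9)
crop(s,200,130,380,350,3,"s9");crop(t,190,160,270,260,6,"t9")
print(dw([-.0865,-.024,.172]),dw([-.0865,.016,.172]))
```

```text
18.625 [-0.243  0.349  0.683  1.753 -0.243  1.123  0.08 ] [ 0.5462 -0.2235  0.4454] 0.08532014897171535 [-0.27346615  0.47654112 -0.01578011]
[0.46637177 0.14590113 0.172     ] [0.47204062 0.18549739 0.172     ]
```

View pics/s9.png

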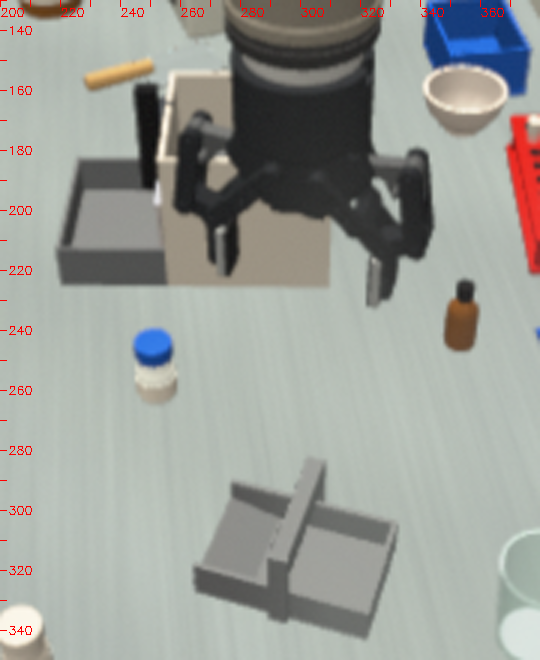

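View pics/t9.png

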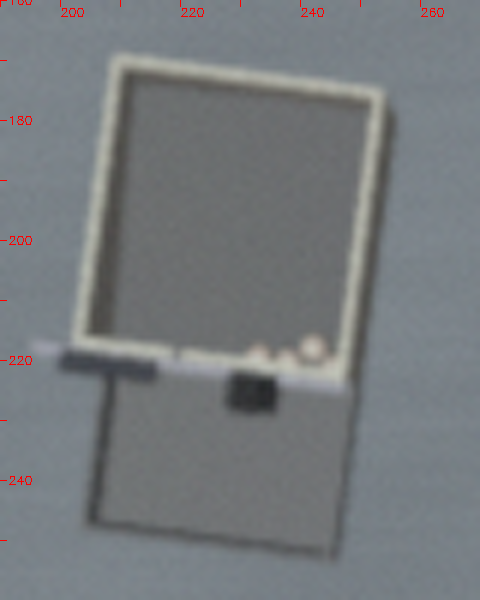

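Run:
```python
from h import *
s=load("side9");t=load("top9")
P=[dw([-.0865+a*.01,-.024+b*.008,.19]) for a,b in((-1,-1),(-1,1),(1,1),(1,-1))]
print(proj(s,P).round(1).tolist());print(proj(t,P).round(1).tolist())
P=[dw([-.0865+a*.01,-.024+b*.008,.08]) for a,b in((-1,-1),(-1,1),(1,1),(1,-1))]
print(proj(t,P).round(1).tolist())
move([.466,.146,.43],pose(81.85));move([.466,.146,.43],pose(-98.15))
```

```text
[[244.4, 160.3], [245.1, 156.9], [252.7, 156.9], [252.2, 160.3]]
[[232.8, 229.1], [227.4, 228.4], [228.3, 221.6], [233.7, 222.3]]
[[236.2, 228.8], [231.2, 228.2], [232.0, 222.0], [237.0, 222.6]]
xyz [-0.761, 0.047, 1.002] rot [-0.001, -1.187, -0.001] mm 377.0 deg 106.8
xyz [-0.761, 0.047, 1.002] rot [0.0, 0.813, -0.001] mm 377.0 deg 73.2
```

Call:
{"fn": "step_arm", "kwargs": {"xyz": [[-0.1,0,0.14],[-0.2,0,0.28],[-0.3,0,0.42],[-0.4,0,0.56],[-0.5,0,0.7],[-0.6,0,0.82],[-0.7,0.02,0.93],[-0.76,0.04,1.0],[-0.76,0.04,1.0],[-0.76,0.04,1.0]], "rotation": [[0,-0.09,0],[0,-0.18,0],[0,-0.27,0],[0,-0.36,0],[0,-0.45,0],[0,-0.54,0],[0,-0.63,0],[0,-0.72,0],[0,-0.81,0],[0,-0.81,0]]}}

```text
clock: 19.98
tcp_pos: [0.4656, 0.1454, 0.4307]
orientation: [-1.469, -0.649, 0.655]
contact_force: [-0.2, 0.2, -0.2]
grip_width: 0.0853
```

Run:
```python
from h import *
from bench import r
o=r.get_obs();print(o["clock"],o["joints"].round(3),o["tcp_pos"].round(4),o["grip_width"],o["contact_force"])
move([.4664,.1459,.43],pose(81.85))
```

```text
19.975 [-0.707  0.137  0.308  1.976 -0.049  1.04   0.458] [0.4656 0.1454 0.4307] 0.08532654838792614 [-0.24721037  0.23487822 -0.19601324]
xyz [0.003, 0.002, -0.001] rot [-0.002, -0.378, -0.001] mm 1.0 deg 34.0
```

Call:
{"fn": "step_arm", "kwargs": {"xyz": [[0,0,0],[0,0,0],[0,0,0],[0.003,0,0],[0.003,0,0],[0.003,0,0]], "rotation": [[0,-0.1,0],[0,-0.2,0],[0,-0.3,0],[0,-0.38,0],[0,-0.38,0],[0,-0.38,0]]}}

```text
clock: 20.72
tcp_pos: [0.4662, 0.1457, 0.4303]
orientation: [-1.271, -1.1, 1.106]
contact_force: [-0.5, 0.4, -0.8]
grip_width: 0.0854
```

Run:
```python
from h import *
from bench import r
o=r.get_obs();print(o["clock"],o["joints"].round(3),o["tcp_pos"].round(4),o["grip_width"],o["contact_force"])
move([.4664,.1459,.330],pose(81.85))
s=snap("side",10)
crop(s,200,50,330,240,4,"s10")
```

```text
20.725 [-0.658  0.138  0.253  1.972 -0.041  1.04   1.042] [0.4662 0.1457 0.4303] 0.08542220206256035 [-0.45601272  0.36942229 -0.80790731]
xyz [0.001, 0.334, -0.002] rot [-0.003, -0.0, -0.001] mm 100.0 deg 0.3
```

View pics/s10.png

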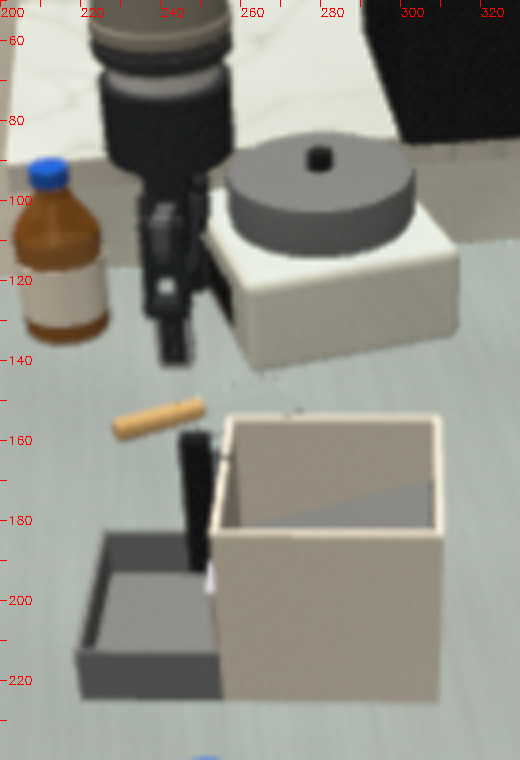

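Call:
{"fn": "step_arm", "kwargs": {"xyz": [[0,0.06,0],[0,0.12,0],[0,0.18,0],[0,0.24,0],[0,0.3,0],[0,0.33,0],[0,0.33,0],[0,0.33,0]], "rotation": [[0,0,0],[0,0,0],[0,0,0],[0,0,0],[0,0,0],[0,0,0],[0,0,0],[0,0,0]]}}

```text
clock: 21.78
tcp_pos: [0.4661, 0.1458, 0.332]
orientation: [-1.271, -1.101, 1.106]
contact_force: [-0.5, 0.3, -0.9]
grip_width: 0.0853
```

Run:
```python
from h import *
from bench import r
o=r.get_obs();print(o["clock"],o["joints"].round(3),o["tcp_pos"].round(4),o["grip_width"],o["contact_force"])
s=snap("side",11)
crop(s,200,50,330,240,4,"s11")
```

```text
21.775 [-0.635  0.265  0.24   2.077 -0.088  0.812  1.085] [0.4661 0.1458 0.332 ] 0.08534128997727608 [-0.54110439  0.32513498 -0.85355905]
```

View pics/s11.png

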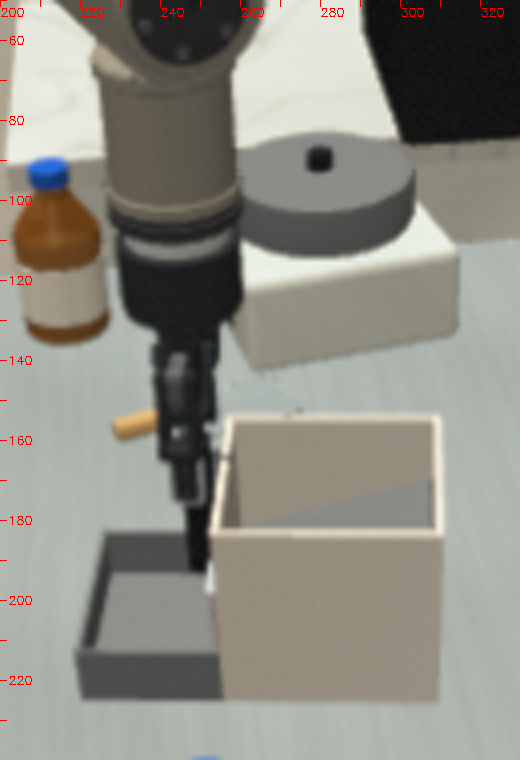

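Call:
{"fn": "step_arm", "kwargs": {"xyz": [[0,0,0],[0,0,0],[0,0,0],[0,0,0],[0,0,0],[0,0,0],[0,0,0],[0,0,0]], "rotation": [[0,0,0],[0,0,0],[0,0,0],[0,0,0],[0,0,0],[0,0,0],[0,0,0],[0,0,0]], "grip": 1, "force": 80}}

```text
clock: 22.82
tcp_pos: [0.4662, 0.1463, 0.3324]
orientation: [-1.271, -1.102, 1.105]
contact_force: [-1.6, 3.9, 6.1]
grip_width: 0.0145
```

Run:
```python
from h import *
from bench import r
o=r.get_obs();print(o["clock"],o["joints"].round(3),o["tcp_pos"].round(4),o["grip_width"],o["contact_force"])
C=R.from_rotvec(o["orientation"]).as_matrix();print((DR.T@(o["tcp_pos"]-DP)).round(4),(DR.T@C).round(3))
move(o["tcp_pos"]+DR@[0,.04,0],C)
t=snap("top",12);s=snap("side",12);crop(s,200,50,330,240,4,"s12")
```

```text
22.825 [-0.636  0.265  0.24   2.076 -0.088  0.812  1.085] [0.4662 0.1463 0.3324] 0.014532452491932715 [-1.56552029  3.94289989  6.0607179 ]
[-0.0868 -0.0237  0.3324] [[-0.    -0.003 -1.   ]
 [ 1.     0.    -0.   ]
 [ 0.    -1.     0.003]]
xyz [0.133, 0.0, -0.0] rot [0.0, 0.0, 0.0] mm 39.0 deg 0.0
```

View pics/s12.png

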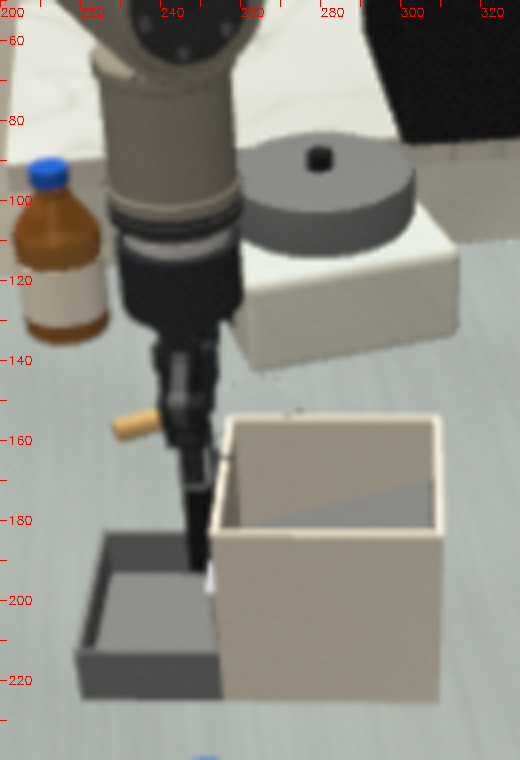

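Call:
{"fn": "step_arm", "kwargs": {"xyz": [[0.02,0,0],[0.04,0,0],[0.06,0,0],[0.08,0,0],[0.1,0,0],[0.12,0,0],[0.133,0,0],[0.133,0,0],[0.133,0,0],[0.133,0,0]], "rotation": [[0,0,0],[0,0,0],[0,0,0],[0,0,0],[0,0,0],[0,0,0],[0,0,0],[0,0,0],[0,0,0],[0,0,0]], "force": 100}}

```text
clock: 24.18
tcp_pos: [0.4718, 0.1824, 0.3324]
orientation: [-1.274, -1.097, 1.107]
contact_force: [-3.9, -8.8, 11.0]
grip_width: 0.0142
```

Run:
```python
from h import *
from bench import r
o=r.get_obs();print(o["clock"],o["joints"].round(3),o["tcp_pos"].round(4),o["grip_width"],o["contact_force"],"disp",DR.T@o["contact_force"])
print((DR.T@(o["tcp_pos"]-DP)).round(4))
t=snap("top",13);s=snap("side",13);crop(s,200,130,330,240,5,"s13");crop(t,190,160,270,260,6,"t13")
```

```text
24.175 [-0.684  0.293  0.228  2.037 -0.087  0.827  1.02 ] [0.4718 0.1824 0.3324] 0.014242279326145567 [-3.93622494 -8.76434147 10.99676512] disp [-2.65440163 -9.23372624 10.99676512]
[-0.0863  0.0129  0.3324]
```

View pics/s13.png

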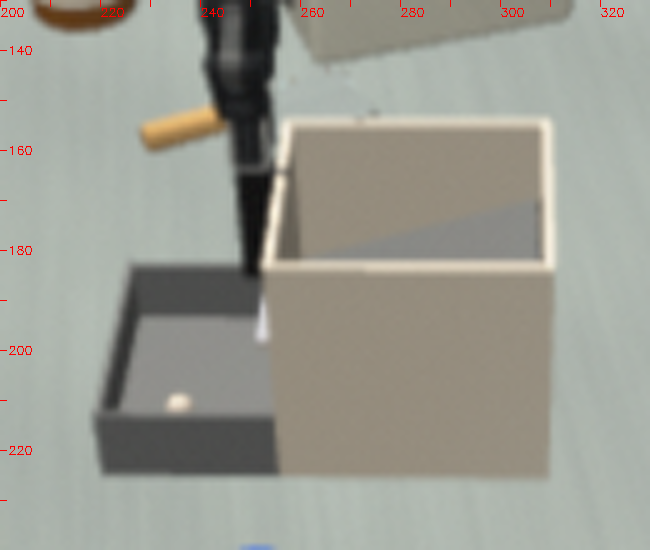

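View pics/t13.png

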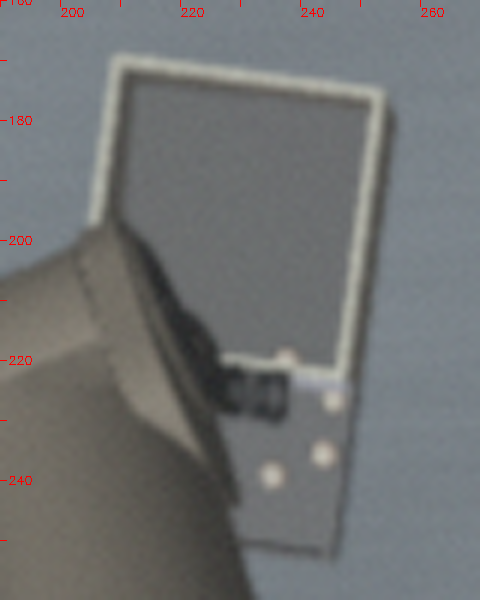

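Call:
{"fn": "step_arm", "kwargs": {"xyz": [[0.022,0,0],[0.022,0,0],[0.022,0,0],[0.022,0,0],[0.022,0,0],[0.022,0,0],[0.022,0,0],[0.022,0,0]], "rotation": [[0,0,0],[0,0,0],[0,0,0],[0,0,0],[0,0,0],[0,0,0],[0,0,0],[0,0,0]]}}

```text
clock: 25.28
tcp_pos: [0.4725, 0.1858, 0.3324]
orientation: [-1.277, -1.091, 1.109]
contact_force: [-5.1, -9.1, 10.9]
grip_width: 0.0144
```

Run:
```python
from h import *
from bench import r
o=r.get_obs();print(o["clock"],o["tcp_pos"].round(4),o["grip_width"],"disp",DR.T@o["contact_force"])
print((DR.T@(o["tcp_pos"]-DP)).round(4))
t=snap("top",14);s=snap("side",14);crop(s,200,130,330,240,5,"s14");crop(t,190,160,270,260,6,"t14")
```

```text
25.275 [0.4725 0.1858 0.3324] 0.014436899585058963 disp [-3.73989026 -9.70679455 10.93386666]
[-0.0861  0.0163  0.3324]
```

View pics/s14.png

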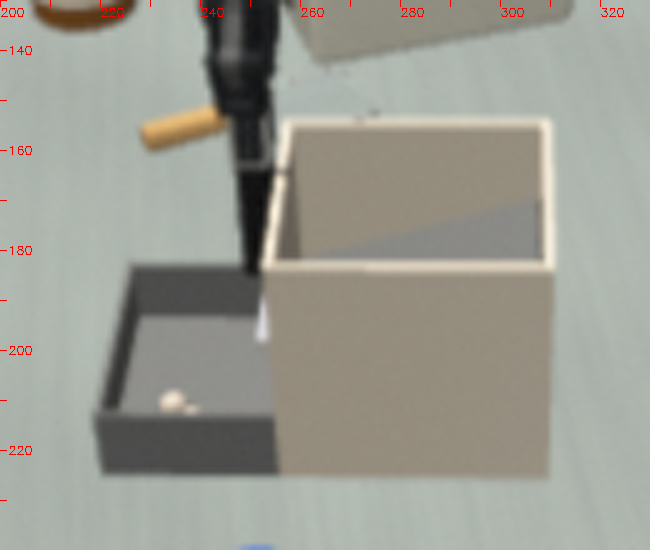

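View pics/t14.png

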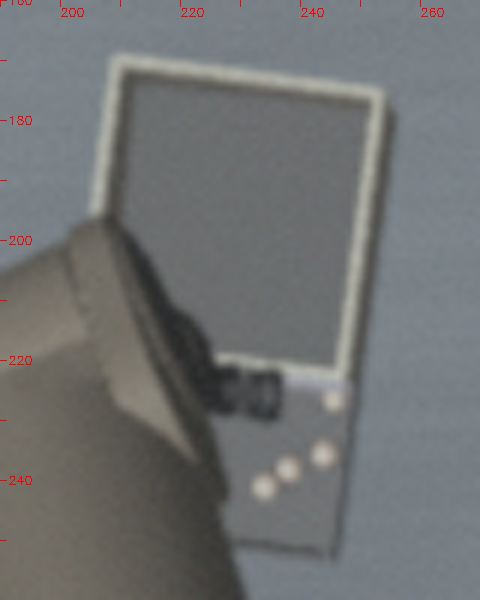

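Run:
```python
from h import *
from bench import r
o=r.get_obs();C=R.from_rotvec(o["orientation"]).as_matrix()
print("grasp disp",(DR.T@(o["tcp_pos"]+.155*C[:,1]-DP)).round(4))
t=load("top14");s=load("side14")
for uv in [(245,227),(244,236),(238,238),(234,241)]:
    print((DR.T@(atz(t,uv,.014)-DP)).round(4))
c=s["pixels"][150:200,232:262].astype(int).sum(2)
for y in range(165,190,2): print(y,s["pixels"][y,238:262].astype(int).sum(1)//3)
for g in(.034,.04,.046):
    for z in(.11,.13): print(g,z,proj(s,[dw([-.0865+a*.01,-.024+g-.008,z]) for a in(-1,1)]).round(1).tolist())
    print(proj(s,[dw([-.0965,-.032+g,z]) for z in (.06,.07,.08,.09)]).round(1).tolist())
```

```text
grasp disp [-0.087   0.0149  0.1774]
[-0.0879 -0.0547  0.014 ]
[-0.1181 -0.0552  0.014 ]
[-0.1272 -0.0361  0.014 ]
[-0.1388 -0.0241  0.014 ]
165 [173 174 175 175 175 176 176 172 155  84  31  20  21  19  18  20  75 184
 184 123 100 128 136 137]
167 [173 174 175 174 175 176 176 173 166  94  34  18  19  17  19  30 103 217
 200 128 100 122 135 138]
169 [172 172 175 175 175 175 176 174 167 103  41  20  17  16  21  56 159 220
 168 110  98 117 134 138]
171 [173 173 175 175 175 176 176 174 168 117  56  23  18  21  21  79 204 227
 152 100  96 114 132 137]
173 [174 174 175 177 176 176 176 173 166 118  57  23  20  19  29 103 218 213
 136  98  95 109 132 137]
175 [175 175 176 177 176 175 176 175 169 139  72  25  18  19  42 127 218 179
 117  96  95 106 130 136]
177 [175 175 175 176 175 177 177 175 173 165  91  32  20  19  66 181 224 159
 105  94  94 100 129 136]
179 [176 175 176 177 177 178 176 176 173 165  95  37  19  24  95 218 221 142
  98  94  93  99 129 136]
181 [174 172 173 175 176 175 175 173 171 165 108  49  21  41 128 220 202 136
 110 107 106 110 130 142]
183 [105 105 106 106 106 106 105 106 106 102  73  36  21  55 149 196 189 185
 184 183 183 184 187 189]
185 [ 76  76  75  75  76  75  77  76  76  76  75  64  59  65  99 131 138 138
 139 139 138 140 138 140]
187 [ 76  77  75  76  75  76  75  76  76  74  75  75  76  78 106 131 137 139
 139 138 137 137 138 137]
189 [ 76  75  76  76  75  75  76  76  75  77  75  76  75  86 139 140 138 137
 138 138 138 137 138 138]
0.034 0.11 [[247.9, 177.8], [255.2, 177.8]]
0.034 0.13 [[247.4, 171.8], [254.7, 171.8]]
[[249.2, 192.1], [249.0, 189.3], [248.7, 186.5], [248.4, 183.6]]
0.04 0.11 [[248.1, 176.5], [255.3, 176.5]]
0.04 0.13 [[247.6, 170.5], [254.9, 170.5]]
[[249.4, 190.8], [249.1, 188.0], [248.9, 185.2], [248.6, 182.3]]
0.046 0.11 [[248.3, 175.2], [255.5, 175.2]]
0.046 0.13 [[247.8, 169.3], [255.1, 169.3]]
[[249.6, 189.5], [249.3, 186.7], [249.1, 183.9], [248.8, 181.0]]
```

Run:
```python
from h import *
a=load("side0");b=load("side14")
for n,f,cs,r0 in(("shut",a,(248,249,250,251),186),("now",b,(249,250,251),178)):
    for c in cs: print(n,c,f["pixels"][r0:r0+14,c].astype(int).sum(1)//3)
for z in(.06,.07,.08): print(z,[proj(a,[dw([-.0935,-.032+g,z])]).round(1).tolist()[0] for g in(0,.034,.04,.046)])
```

```text
shut 248 [ 18  17  20  21  20  22  42  97 129 138 139 140 140 140]
shut 249 [ 19  16  18  19  19  19  34  87 127 139 139 139 140 139]
shut 250 [ 18  19  18  20  18  21  33  87 127 142 145 145 141 139]
shut 251 [ 28  28  26  34  51  68  82 117 152 172 186 180 153 136]
now 249 [34 37 41 49 45 36 43 64 75 75 75 76 76 76]
now 250 [18 19 21 21 21 21 33 59 76 76 76 75 76 76]
now 251 [20 24 30 41 56 55 47 65 78 78 82 86 91 99]
0.06 [[249.2, 199.7], [250.3, 192.1], [250.4, 190.8], [250.6, 189.5]]
0.07 [[248.9, 196.9], [250.0, 189.3], [250.2, 188.0], [250.4, 186.7]]
0.08 [[248.7, 194.0], [249.8, 186.5], [250.0, 185.2], [250.1, 183.9]]
```

Call:
{"fn": "step_arm", "kwargs": {"xyz": [[0.016,0,0],[0.016,0,0],[0.016,0,0],[0.016,0,0],[0.016,0,0],[0.016,0,0],[0.016,0,0],[0.016,0,0],[0.016,0,0],[0.016,0,0]], "rotation": [[0,0,0],[0,0,0],[0,0,0],[0,0,0],[0,0,0],[0,0,0],[0,0,0],[0,0,0],[0,0,0],[0,0,0]]}}

```text
clock: 26.62
tcp_pos: [0.473, 0.1874, 0.3324]
orientation: [-1.279, -1.086, 1.111]
contact_force: [-5.5, -10.0, 11.9]
grip_width: 0.0144
```

Run:
```python
from h import *
from bench import r
s=snap("side",15);t=snap("top",15)
for i in range(3):
    o=r.get_obs();C=R.from_rotvec(o["orientation"]).as_matrix()
    print(o["clock"],"tcp",(DR.T@(o["tcp_pos"]-DP)).round(4),"grasp",(DR.T@(o["tcp_pos"]+.155*C[:,1]-DP)).round(4),o["grip_width"].round(4),(DR.T@o["contact_force"]).round(1))
    r.grab_frame("top")
print(s["pixels"][176:190,250].astype(int).sum(1)//3)
cv2.imwrite("pics/side15.png",s["pixels"][:,:,::-1]);crop(t,190,100,430,280,3,"t15")
```

```text
Traceback (most recent call last):
AttributeError: 'float' object has no attribute 'round'
```

Run:
```python
from h import *
from bench import r
s=snap("side",15);t=snap("top",15)
for i in range(4):
    o=r.get_obs();C=R.from_rotvec(o["orientation"]).as_matrix()
    print(o["clock"],"tcp",(DR.T@(o["tcp_pos"]-DP)).round(4),"grasp",(DR.T@(o["tcp_pos"]+.155*C[:,1]-DP)).round(4),o["grip_width"],(DR.T@o["contact_force"]).round(1))
    if i<3: r.grab_frame("top")
print(s["pixels"][176:190,250].astype(int).sum(1)//3)
cv2.imwrite("pics/side15.png",s["pixels"][:,:,::-1]);crop(t,190,100,430,280,3,"t15")
```

```text
26.825 tcp [-0.0858  0.018   0.3324] grasp [-0.0869  0.0159  0.1774] 0.014501737761375458 [ -4.  -10.2  11.5]
26.875 tcp [-0.0858  0.018   0.3324] grasp [-0.087   0.0159  0.1774] 0.014405410028973907 [ -4.6 -10.1  12.6]
26.925 tcp [-0.0858  0.018   0.3324] grasp [-0.0869  0.0159  0.1774] 0.014735896651230002 [-5.  -9.9 11.9]
26.975 tcp [-0.0858  0.018   0.3323] grasp [-0.087   0.0159  0.1773] 0.014616594455315973 [ -4.1 -10.5  11.8]
[19 21 19 20 20 21 22 23 41 64 75 75 76 75]
```

View pics/side15.png

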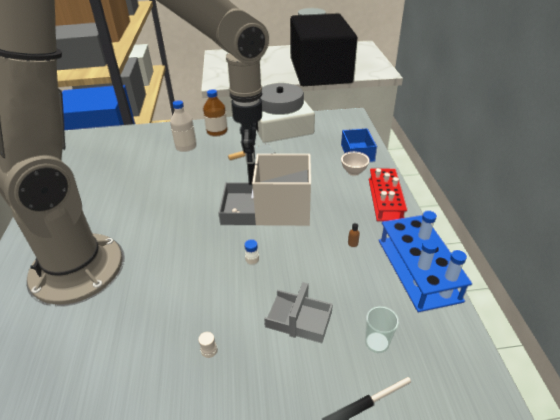

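View pics/t15.png

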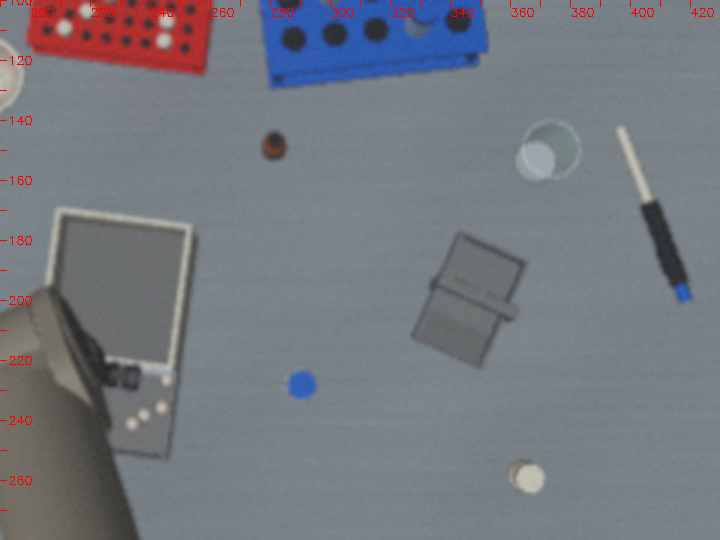

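```bash
python3 -c "
from bench import r
print(r.hand_in())"
```

```text
the job is handed in; nothing more can be done
None
```

I tipped all four balls into the bin with the gate shut and set the empty tray back upright where it had stood. I then gripped the gate post, drew it to about half travel and handed in at about 27 s while still holding it. The hand-in gave no verdict.

**Gate:** The grasp point read 39 to 40 mm of travel and was still. The spring force was about 10 N, against about 10.5 N expected at half travel. Before a last nudge of about 1.5 mm, one image of the post's lower edge gave about 37.4 mm, slightly below the arm's 38.6 to 38.9 mm at that moment. Both are within 34 to 46 mm.

**Balls:** The top view shows all four in the catch tray at dispenser x of about -0.088, -0.118, -0.127 and -0.139 m. The first lies near the outlet, but inside the limit of -0.076 m. While they were in the bin I could see only three for certain. The fourth was hidden behind the rim, and it showed up once they had run out.

**Pour:** I tipped the tray to about 38 degrees because the wrist was near its joint limit. The tray emptied fully.

**Tray and bystanders:** The tray stands upright near its original spot, and no bystander shows any movement in the last pictures. The spatula's blade could barely be seen, so for it I relied on the wooden handle.

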